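Gauge the plunger depth in a leaning injection pump

TASK

Slide the green gauge carriage along its rails until its probe stands over the open brass bore of the pump, then lower the orange-handled probe until it gently touches the plunger at the bottom. With the probe resting there, swing the red lock lever all the way over, away from the robot, to fix that height, then let go; do not lock before the probe touches, and leave the things around as they are.

Things in the scene. Friction and masses are not known exactly. Their poses are not given: they have to be found in the camera images.
- rig: measuring rig, fixed: dark base plate 210 x 380 x 12 mm carrying an aluminium injection pump with three bores side by side at rig y = -55, 0, +55 mm, mouths 120 mm above the table, all leaning 32 degrees from vertical towards rig -x (the robot). Two rails along y carry the gauge carriage. Origin on the table under the middle bore's mouth; x away from the robot, z up
- pipe_mid (a point): middle of the steel fuel pipe, 20 mm thick, that runs level along rig y over the rig, 320 mm above the table (axis at rig x = -12 mm), held by dark brackets at rig y = -178 and +178 mm. It is in the way of an upright tool: handle and lever are reached with a tool that leans like the bores, from the robot's side
- probe: depth probe in the carriage: rod 8 mm thick, round end, with a flat orange T-handle 96 mm long (own y), 14 mm thick (own x), 35 mm tall (own z). Origin: the handle's centre. Own z: up along the rod, leaning like the bores; y: along the rails; x: away from the robot and up. Slides along z up to 64 mm, friction 3.5 N, stays where left. Pushing the handle along y moves the carriage
- probe_tip (a point): lower end of the probe rod, 121.5 mm below the handle's centre along the rod; at the start 14 to 20 mm above the plane of the bore mouths. With the probe right up the handle's underside is 70 mm above the carriage's top, with it at the bottom at least 10 mm
- carriage (a joint): position of the green gauge carriage (96 x 120 x 24 mm) along the rails, m: 0 = right end (rig's -y), grows to rig's +y, at most 0.19; the probe is at rig y = value - 0.12. Friction 2.5 N. It starts at 0 to 0.05, right of all bores.
- bore_mouth (a point): centre of the mouth of the open bore: brass holder 34 mm across, bore 18 mm wide, 50 mm tall above the pump body. Which of the three places it has varies. Axes as the probe's: z up along the bore, y along the rails.
- plunger: the dark steel plunger in the open bore; origin at the centre of its flat top, which is the bottom to be touched, 18 to 40 mm below the mouth along the bore; z up along the bore. It does not give way.
- capped_a: a dark steel holder like the brass one, closed by a red cap 28 mm across and 8 mm tall; origin at the centre of the holder's top under the cap. Not to be probed.
- capped_b: the second holder closed by a red cap, the same as capped_a
- lock (a joint): the lock lever's angle, rad: 0 = unlocked, leaning to the robot's side; 1.0 = stop, locked. Starts at 0 to 0.15. Friction torque 0.1 N m, stays where it is left; the probe is held by its own friction until then.
- lock_knob (a point): centre of the red ball, 20 mm across, on the lock lever (65 mm long, 8 mm thick). The lever stands on the carriage 70 mm to the probe's +y side, its pivot (axis along the rails) 8 mm above the carriage's top. It swings 0.5 rad to either side of the bores' direction: unlocked to the probe's own -x side (robot's side), locked to its own +x side. Shut fingers can push it over
- valve_holder: bystander: small brass stepped part 26 mm across, 30 mm tall, on the rig's base plate in front
- seal_ring: bystander: copper ring 32 mm across, 8 mm tall, on the rig's base plate in front
- oil_can: bystander: blue can 66 mm across, 160 mm tall, origin under it, left side of the table
- fluid_bottle: bystander: amber bottle 60 mm across, 170 mm tall, origin under it, left side
- spanner: bystander: steel spanner lying on the right side
- driver: bystander: screwdriver with red handle lying on the right side
- injector: bystander: steel injector 28 mm across, 115 mm tall, standing on the right side

How it is judged:
By the outcome, as a careful person would: the job done as asked, in the order asked, and still so for the second after the job is handed in, with the robot touching nothing.
It also fails if it takes over 54 s, if anything falls off the work surface, if the arm or the gripper's body presses on something with over 40 N, if the wrist force passes 120 N, or if a joint passes its speed limit or range.

ROBOT

A 6-joint arm with a two-finger parallel gripper is mounted at the origin on the work surface. World frame = base frame: x ahead of the robot, y to its left, z up, the work surface at z = 0. Lengths are in m, angles in rad, forces in N, time in s.
With the tool pointing down it reaches from about 0.325 to 0.875 m from the base axis. Payload 4.4 kg.
Tool frame: the origin (TCP) lies midway between the tips of the shut fingers; the grasp point (between the pads) lies 19 mm behind it; z points along the fingers, y is the direction in which the jaws open and shut (so a half turn about z gives the same grasp; the last joint's range is limited). The gripper opens to 85 mm and grips with 20 to 120 N. Pads are 22 mm wide; open, the fingers measure 114 mm over their backs; the gripper's body (76 mm by 85 mm) begins 54 mm behind the grasp point. The pads swing forward as they close: fully open they stand 13 mm farther back than shut.
Start: joints at [-1.472, 0.207, 1.542, -0, 1.393, -0.15], TCP at [0.142, -0.557, 0.231] pointing down, gripper open.
Joint ranges: [-2.73, 2.73], [-0.86, 2.22], [0.23, 2.46], [-1.11, 4.25], [0.08, 2.63], [-2.82, 2.82]. Speed limits (rad/s): [2.79, 2.79, 3.14, 3.14, 3.14, 3.14].

INTERFACE

Orientations are given as a unit quaternion [x, y, z, w].
In Python, from bench import manip gives the robot as it stands.
- The arm moves only by the tool arm_command, never from a script. Its argument "increments" is a list of rows, each a list of 3 entries, a list of its own where there are three numbers: the shift along the tool's x, y, z in m, then the turn about the tool's z in rad, then the opening, from 0 (shut) to 1 (fully open). In form: [[[dx, dy, dz], roll, claw], ...]. A call has 1 to 20 rows; each row shifts and turns the commanded pose from where the row before left it, along the tool's axes as they then stand; what a row does not reach is not made up. A row lasts 1/10 s, in which the tool goes at most 50 mm and 8.59 degrees, less where a joint would pass 70% of its speed; a pose out of reach is approached as far as the arm can. A call is refused whole if a number of a shift passes 0.05 or a number of a turn 0.15, either way. A call with a gripper value outside its range is refused whole. The fingers move at their own pace and stop on an object; "force" is the grip in N (left out, the last holds). Time passes only in rows, so rows that do not move let the fingers close. It gives the time, the measured TCP pose, the force and the opening at its end, in the units of the state.
- manip.observe(): the state, without advancing time (a new reading comes with each control period).
- manip.snapshot(name): name is "scene" or "top" or "wrist"; returns the picture (384x512x3 uint8, blue, green, red); there is no depth.
- manip.calibration(name): a dict with "intrinsics" (3x3 intrinsics, pixels), "world_to_cam" (4x4, takes a point from world to camera coordinates); the wrist camera has in their place "T_tool_cam" (4x4, takes a point from camera to tool coordinates, whose origin is the TCP and whose axes are the flange's). Camera axes: x right, y down, z forward; pixel columns grow to the right and rows downward; lengths in m; the calibration is good to about 2 mm. A picture is of the moment at which its call begins: read the wrist's pose just before it. calibration takes no time and is no camera call.
- manip.close_job(): hands the job in, once; it reports no verdict.
The state is a dict: "clock": time; "qpos": joint angles; "joint_velocities": joint speeds; "tau": joint torques, N m; "tool_pos": TCP position; "tool_rot": TCP orientation; "force": force on the tool from outside, world axes, zero at the start; "wrist_torque": the same for the moment, N m; "opening": opening from 0.0 (shut) to 1.0 (fully open).
Only numpy, scipy, OpenCV 4.12 (cv2) and the standard library are available. Lean on these libraries where they do the work, as an engineer would, in place of code of your own. Each camera call takes 0.05 s, during which the arm holds its last target. There are 200 camera calls.

## Working session

There is one attempt and no reset: what is moved stays moved. The work goes in short steps, Python scripts to look and compute and a tool call to move; the robot and the scene stay as the last step left them, time stands still between calls to the robot, and variables do not carry over. Pictures are saved under pics/ and viewed, about 8 in all and at most 12, crops included, and the job is handed in when it is done.

Besides the shell and the picture viewer there is one more tool, called after "Call:" by a JSON object that holds its "api" and its "payload", one argument or row to a line. arm_command: Moves the arm, as the interface text tells. Its arguments: {"type":"object","properties":{"increments":{"type":"array","items":{"type":"array"}},"force":{"type":"number"}},"required":["increments"]}

```bash
mkdir -p pics; ls; python3 - <<'E'
from bench import manip
import cv2
print(manip.observe())
for n in("scene","top"):
    cv2.imwrite(f"pics/{n}0.png",manip.snapshot(n)); c=manip.calibration(n); print(n,c)
print(manip.calibration("wrist"))
E
```

```text
pics
{'clock': 0.0, 'qpos': array([-1.47146382e+00,  2.07440726e-01,  1.54300276e+00, -3.23446341e-05,
        1.39350109e+00, -1.50460661e-01]), 'joint_velocities': array([ 0.00010585, -0.00025476, -0.00115577, -0.00020633,  0.00211808,
        0.00041415]), 'tau': array([-2.56557243e-03, -3.83041048e+01, -2.91597891e+01, -4.92722538e-04,
        1.07329694e-02, -9.45923745e-06]), 'tool_pos': array([ 0.14206471, -0.55636679,  0.23009086]), 'tool_rot': array([ 9.92209511e-01,  1.24574887e-01,  1.41488568e-05, -1.17598414e-03]), 'force': array([-0.43172611,  0.29908718,  0.47267   ]), 'wrist_torque': array([0.01190699, 0.00114747, 0.02038163]), 'opening': 0.9955569146926185}
scene {'intrinsics': array([[346.76215953,   0.        , 254.04872335],
       [  0.        , 346.76215953, 193.73532077],
       [  0.        ,   0.        ,   1.        ]]), 'world_to_cam': array([[ 0.8363905 ,  0.54800336, -0.01196884, -0.4195848 ],
       [ 0.34092715, -0.53719025, -0.77148902, -0.01271587],
       [-0.42920812,  0.64118558, -0.63613005,  1.46075177],
       [ 0.        ,  0.        ,  0.     
[... 282 characters left out ...]
.99676865,  0.01664253, -0.07858298,  0.52318042],
       [ 0.07891858,  0.02057176, -0.99666878,  1.35270528],
       [ 0.        ,  0.        ,  0.        ,  1.        ]])}
{'intrinsics': array([[345.61744207,   0.        , 251.37574091],
       [  0.        , 345.61744207, 195.74353102],
       [  0.        ,   0.        ,   1.        ]]), 'T_tool_cam': array([[ 4.26697629e-04, -9.62672492e-01, -2.70668599e-01,
         6.81094413e-02],
       [ 9.99999836e-01,  5.14259553e-04, -2.52581820e-04,
         3.86367671e-06],
       [ 3.82347483e-04, -2.70668447e-01,  9.62672554e-01,
        -1.43508145e-01],
       [ 0.00000000e+00,  0.00000000e+00,  0.00000000e+00,
         1.00000000e+00]])}
```

View pics/scene0.png

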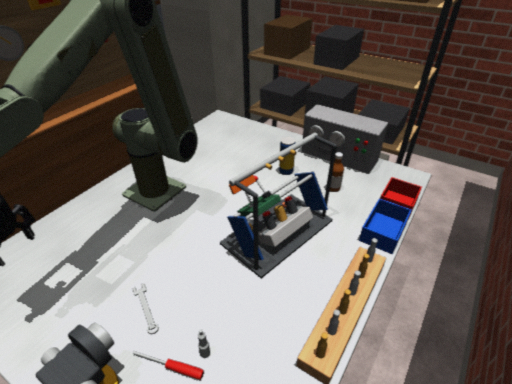

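View pics/top0.png

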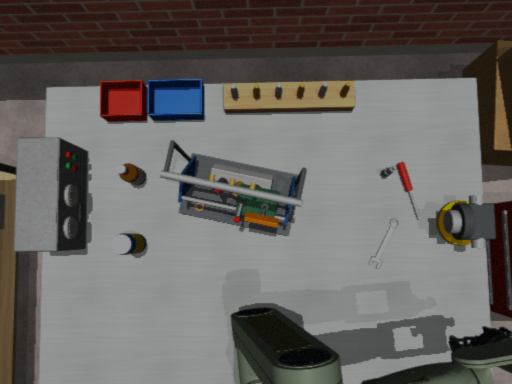

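The interface offers no tilt, so the tool has to stay upright. A finger of the open gripper can still reach under the pipe from the robot's side. Next I'll look closer.

```bash
python3 - <<'E'
import cv2,numpy as np
a=cv2.imread("pics/scene0.png")[125:275,210:340];b=cv2.imread("pics/top0.png")[135:240,155:310]
A=cv2.resize(a,None,fx=4,fy=4,interpolation=2);B=cv2.resize(b,None,fx=5,fy=5,interpolation=2)
cv2.imwrite("pics/s1.png",A);cv2.imwrite("pics/t1.png",B)
E
```

```text
(no output)
```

View pics/s1.png

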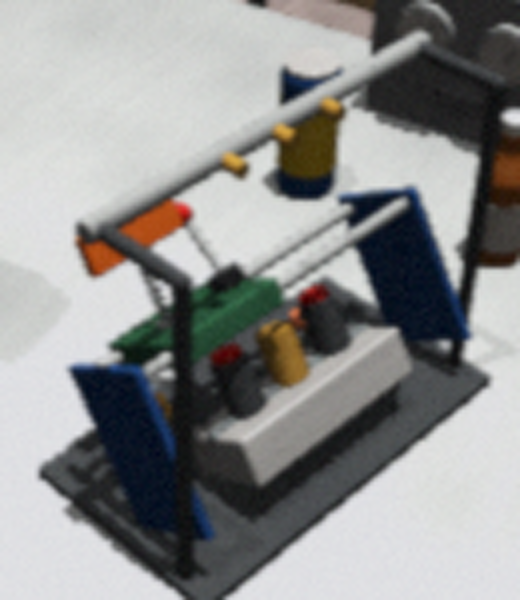

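View pics/t1.png

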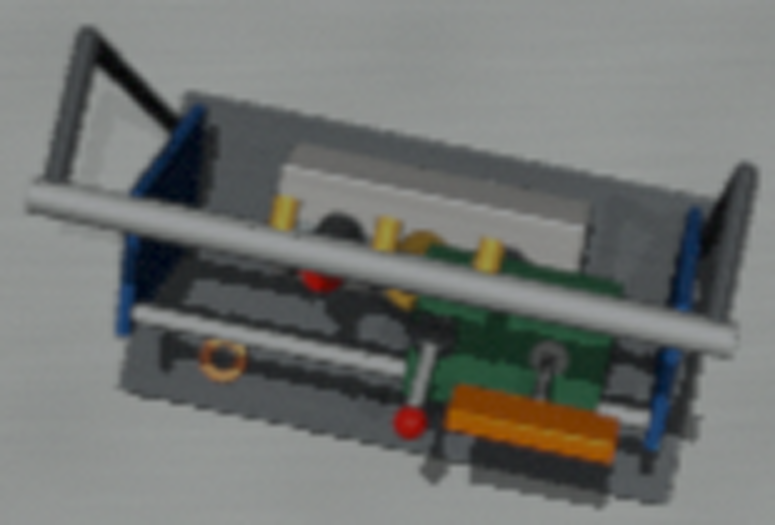

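Crop notes: in `s1` the brass bore is the middle one, with a red cap on each side of it. In `t1` the pipe runs from (30,195) to (735,340), the handle spans (447,405) to (617,440) and the knob is at (410,422). The pipe brackets go back, so the robot's side is free.

```bash
cat >h.py <<'E'
import numpy as np,cv2
from bench import manip
def ray(n,p):
    c=manip.calibration(n);M=c["world_to_cam"];R=M[:3,:3]
    return -R.T@M[:3,3], R.T@np.linalg.solve(c["intrinsics"],[p[0],p[1],1.])
def onz(n,p,z):
    o,d=ray(n,p);return o+d*(z-o[2])/d[2]
def tri(p,q):
    o,d=ray("top",p);a,e=ray("scene",q)
    s=np.linalg.lstsq(np.c_[d,-e],a-o,rcond=None)[0]
    return (o+d*s[0]+a+e*s[1])/2,np.linalg.norm(o+d*s[0]-a-e*s[1])
def blob(im,lo,hi,box):
    x0,y0,x1,y1=box;h=cv2.cvtColor(im,cv2.COLOR_BGR2HSV)[y0:y1,x0:x1]
    m=cv2.inRange(h,np.array(lo),np.array(hi))
    n,_,st,c=cv2.connectedComponentsWithStats(m);i=1+np.argmax(st[1:,4])
    return c[i]+[x0,y0],st[i]+[x0,y0,0,0,0]
def T(p):return(p[0]/5+155-.4,p[1]/5+135-.4)
def S(p):return(p[0]/4+210-.4,p[1]/4+125-.4)
E
python3 - <<'E'
from h import *
np.set_printoptions(precision=4,suppress=True)
t=cv2.imread("pics/top0.png");s=cv2.imread("pics/scene0.png")
a=onz("top",T((32,195)),.32);b=onz("top",T((733,340)),.32);print("pipe",a,b,np.linalg.norm(a-b))
yd=(a-b)/np.linalg.norm(a-b);print("yaw",np.arctan2(-yd[0],yd[1]),"mid",(a+b)/2)
C=[onz("top",T(p),.012) for p in((190,93),(735,205),(672,505),(122,392))]
print("base",np.array(C),np.mean(C,0),[np.linalg.norm(C[i]-C[i-1]) for i in range(4)])
d=C[0]-C[1];e=C[3]-C[2];print([np.arctan2(-v[0],v[1]) for v in(d,e)])
for nm,lo,hi,bt,bs in(("handle",(5,150,100),(17,255,255),(240,205,285,235),(225,170,262,200)),("knob",(0,150,100),(4,255,255),(230,212,244,226),(250,172,262,184))):
    p,sp=blob(t,lo,hi,bt);q,sq=blob(s,lo,hi,bs);print(nm,p,sp,q,sq,tri(p,q))
E
```

```text
pipe [0.5835 0.2584 0.32  ] [ 0.5003 -0.11    0.32  ] 0.37768409054767577
yaw -0.22208246784022725 mid [0.5419 0.0742 0.32  ]
base [[ 0.7004  0.2287  0.012 ]
 [ 0.6164 -0.141   0.012 ]
 [ 0.4148 -0.0941  0.012 ]
 [ 0.4965  0.2754  0.012 ]] [0.557  0.0673 0.012 ] [np.float64(0.20911777350858585), np.float64(0.3791037086241475), np.float64(0.20698146613774612), np.float64(0.3784632489092322)]
[np.float64(-0.22322369183867755), np.float64(-0.2175729953308343)]
handle [260.8414 219.2276] [244 212  35  16 290] [248.1771 180.3646] [240 175  16  11  96] (array([0.4695, 0.0027, 0.2434]), np.float64(0.019374790903744225))
knob [236.5667 219.1667] [234 216   6   7  30] [255.2857 177.2857] [254 176   3   4   7] (array([0.4647, 0.0673, 0.2138]), np.float64(0.001435867821047995))
```

Fit from the measurements: rig yaw is -0.221 and the origin is about (0.554, 0.072). The bore is the middle one, so the probe must go to rig y = 0. I'll turn the tool so its x is rig y and its y is rig x, then go to a viewpoint in front.

Call:
{"api": "arm_command", "payload": {
  "increments": [
    [[0,0,-0.009],-0.1375,1],
    [[0,0,-0.009],-0.1375,1],
    [[0,0,-0.009],-0.1375,1],
    [[0,0,-0.009],-0.1375,1],
    [[0,0,-0.009],-0.1375,1],
    [[0,0,-0.009],-0.1375,1],
    [[0,0,-0.009],-0.1375,1],
    [[0,0,-0.009],-0.1375,1]
  ]
}}

```text
clock: 0.9
tool_pos: [0.1421, -0.5567, 0.3029]
tool_rot: [0.779, 0.627, 0.0, -0.001]
force: [-0.0, 0.8, 0.3]
opening: 1.0
```

Call:
{"api": "arm_command", "payload": {
  "increments": [
    [[0.03,0.006,0],0,1],
    [[0.038,0.0075,0],0,1],
    [[0.038,0.0075,0],0,1],
    [[0.038,0.0075,0],0,1],
    [[0.038,0.0075,0],0,1],
    [[0.038,0.0075,0],0,1],
    [[0.038,0.0075,0],0,1],
    [[0.038,0.0075,0],0,1],
    [[0.038,0.0075,0],0,1],
    [[0.038,0.0075,0],0,1],
    [[0.038,0.0075,0],0,1],
    [[0.038,0.0075,0],0,1],
    [[0.038,0.0075,0],0,1],
    [[0.03,0.006,0],0,1],
    [[0.012,0.002,0],0,1],
    [[0,0,0],0,1]
  ]
}}

```text
clock: 2.5
tool_pos: [0.3594, -0.0633, 0.3028]
tool_rot: [0.78, 0.626, -0.0, -0.0]
force: [-0.3, 0.8, -0.3]
opening: 0.998
```

```bash
cat >>h.py <<'E'
Y=-.221;X=np.array([np.cos(Y),np.sin(Y),0]);YY=np.array([-np.sin(Y),np.cos(Y),0]);RR=np.array([X,YY,[0,0,1]])
O=np.array([.5536,.0716,0])
def rig(p):return RR@(np.asarray(p)-O)
from scipy.spatial.transform import Rotation as Rn
def wray(st,p):
    c=manip.calibration("wrist");M=c["T_tool_cam"];R=Rn.from_quat(st["tool_rot"]).as_matrix()
    d=np.linalg.solve(c["intrinsics"],[p[0],p[1],1.])
    return RR@(R@M[:3,3]+st["tool_pos"]-O),RR@R@M[:3,:3]@d
def wonz(st,p,z):
    o,d=wray(st,p);return o+d*(z-o[2])/d[2]
E
python3 - <<'E'
from h import *
import pickle
st=manip.observe();im=manip.snapshot("wrist");cv2.imwrite("pics/w1.png",im);pickle.dump(st,open("st1.pkl","wb"))
print(st["clock"],rig(st["tool_pos"]),st["tool_rot"],st["qpos"],st["force"])
E
```

```text
2.5 [-0.15996042 -0.17416155  0.30284724] [ 7.79575112e-01  6.26308557e-01 -8.48294466e-05 -4.78811887e-04] [-4.13015663e-01 -3.23307071e-01  1.89646448e+00  2.92625690e-04
  1.56936271e+00 -1.95837990e-01] [-0.28835039  0.84061077 -0.30757923]
```

View pics/w1.png

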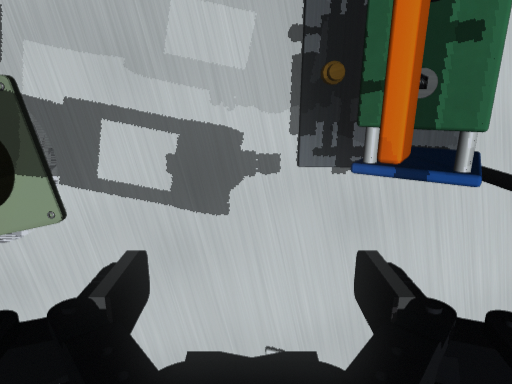

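The `w1` picture shows the handle's near (-y) end at about columns 378-412, row 160, and the carriage above it. Both fingers are visible, the right one at column 365. Now the numbers.

```bash
python3 - <<'E'
from h import *
import pickle
np.set_printoptions(precision=4,suppress=True)
st=pickle.load(open("st1.pkl","rb"))
for p in((379,162),(396,162),(411,158)):
  for z in(.22,.24,.255): print(p,wonz(st,p,z))
print("cam",wray(st,(256,192))[0])
t=cv2.imread("pics/top0.png")
for p in((447,405),(617,432),(447,425),(615,460)):print(p,rig(onz("top",T(p),.235)),rig(onz("top",T(p),.25)))
E
```

```text
(379, 162) [-0.0761 -0.1457  0.22  ]
(379, 162) [-0.0835 -0.1422  0.24  ]
(379, 162) [-0.0891 -0.1396  0.255 ]
(396, 162) [-0.0649 -0.1457  0.22  ]
(396, 162) [-0.0733 -0.1422  0.24  ]
(396, 162) [-0.0796 -0.1396  0.255 ]
(411, 158) [-0.0553 -0.143   0.22  ]
(411, 158) [-0.0646 -0.1397  0.24  ]
(411, 158) [-0.0715 -0.1373  0.255 ]
cam [-0.1603 -0.106   0.4464]
(447, 405) [-0.0727 -0.0443  0.235 ] [-0.0732 -0.0452  0.25  ]
(617, 432) [-0.068  -0.1412  0.235 ] [-0.0687 -0.1408  0.25  ]
(447, 425) [-0.0837 -0.0466  0.235 ] [-0.0841 -0.0475  0.25  ]
(615, 460) [-0.0837 -0.1432  0.235 ] [-0.0841 -0.1428  0.25  ]
```

Call:
{"api": "arm_command", "payload": {
  "increments": [
    [[0,0.012,0.015],0,1],
    [[0,0.0125,0.02],0,1],
    [[0,0.0125,0.02],0,1],
    [[0,0,0.02],0,1],
    [[0,0,0.016],0,1],
    [[0.006,0,0],0,1],
    [[0.006,0,0],0,1],
    [[0.006,0,0],0,1],
    [[0.006,0,0],0,1],
    [[0.006,0,0],0,1],
    [[0.006,0,0],0,1]
  ]
}}

```text
clock: 3.65
tool_pos: [0.4042, -0.038, 0.2134]
tool_rot: [0.781, 0.625, 0.0, 0.002]
force: [-1.4, -4.5, 3.5]
opening: 1.0
```

Call:
{"api": "arm_command", "payload": {
  "increments": [
    [[0.006,0,0],0,1],
    [[0.006,0,0],0,1],
    [[0.006,0,0],0,1],
    [[0.006,0,0],0,1],
    [[0.006,0,0],0,1],
    [[0.006,0,0],0,1],
    [[0.006,0,0],0,1],
    [[0.006,0,0],0,1],
    [[0.006,0,0],0,1],
    [[0.006,0,0],0,1],
    [[0.003,0,0],0,1],
    [[0.001,0,0],0,1]
  ]
}}

```text
clock: 4.85
tool_pos: [0.417, 0.0253, 0.212]
tool_rot: [0.781, 0.625, -0.0, -0.001]
force: [0.1, -2.9, 1.7]
opening: 0.998
```

```bash
python3 - <<'E'
from h import *
import pickle
np.set_printoptions(precision=4,suppress=True)
st=manip.observe();im=manip.snapshot("wrist");t=manip.snapshot("top");s=manip.snapshot("scene");cv2.imwrite("pics/w2.png",im);cv2.imwrite("pics/top2.png",t);cv2.imwrite("pics/scene2.png",s);pickle.dump(st,open("st2.pkl","wb"))
print(st["clock"],rig(st["tool_pos"]),RR@st["force"])
c=np.hstack([cv2.resize(t[150:240,170:300],(400,277),interpolation=2),cv2.resize(s[140:240,220:345],(400,320),interpolation=2)[:277]])
cv2.imwrite("pics/c2.png",np.vstack([c,cv2.resize(im,(400,300)).repeat(1,0) if 0 else np.pad(cv2.resize(im,(400,300)),((0,0),(0,400),(0,0)))]))
E
```

```text
4.85 [-0.1231 -0.0752  0.212 ] [ 0.6784 -2.7761  1.672 ]
```

View pics/c2.png

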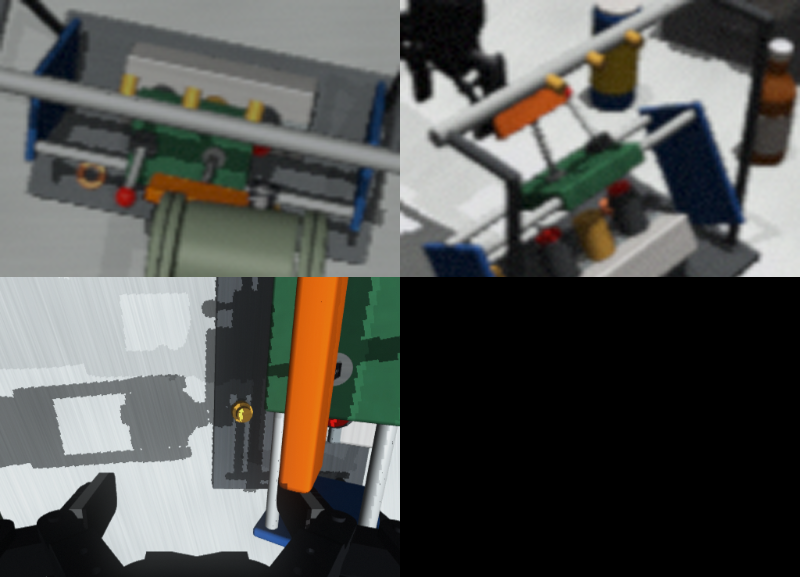

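```bash
python3 - <<'E'
from h import *
import pickle
np.set_printoptions(precision=4,suppress=True)
t0=cv2.imread("pics/top0.png");s0=cv2.imread("pics/scene0.png");t=cv2.imread("pics/top2.png");s=cv2.imread("pics/scene2.png");w=cv2.imread("pics/w2.png");st=pickle.load(open("st2.pkl","rb"))
red=((0,140,60),(5,255,255));red2=((172,140,60),(180,255,255))
for nm,im in(("scene0",s0),("scene2",s)):
  h=cv2.cvtColor(im,cv2.COLOR_BGR2HSV);
  m=cv2.inRange(h,*map(np.array,red))|cv2.inRange(h,*map(np.array,red2));m[:190]=0;m[225:]=0;m[:,:255]=0;m[:,300:]=0
  n,_,S_,c=cv2.connectedComponentsWithStats(m)
  for i in range(1,n):
    if S_[i,4]>6: print(nm,"red",c[i],S_[i],rig(onz("scene",c[i],.1234)))
  p,q=blob(im,(15,120,60),(28,255,255),(265,195,295,225));print(nm,"brass",p,q,rig(onz("scene",p,.0988)))
for nm,im in(("top0",t0),("top2",t)):
  h=cv2.cvtColor(im,cv2.COLOR_BGR2HSV);
  m=cv2.inRange(h,*map(np.array,red))|cv2.inRange(h,*map(np.array,red2));m[:,:200]=0;m[:,270:]=0;m[:170]=0;m[230:]=0
  n,_,S_,c=cv2.connectedComponentsWithStats(m)
  for i in range(1,n):
    if S_[i,4]>6: print(nm,"red",c[i],S_[i],"cap",rig(onz("top",c[i],.1234)),"knob",rig(onz("top",c[i],.206)))
h=cv2.cvtColor(w,cv2.COLOR_BGR2HSV);m=cv2.inRange(h,np.array((6,160,90)),np.array((16,255,255)));ys,xs=np.nonzero(m[:, 350:]);print("w handle bottom row",ys.max(),xs[ys>ys.max()-3].mean()+350)
for z in(.225,.237,.25):print(wonz(st,(xs[ys>ys.max()-3].mean()+350,ys.max()),z))
E
```

```text
scene0 red [287.8889 198.3333] [285 197   7   4  18] [-0.0027  0.0555  0.1234]
scene0 red [266.25 212.85] [263 211   7   4  20] [-0.0037 -0.0524  0.1234]
scene0 brass [280.9339 212.6942] [275 205  12  16 121] [0.0131 0.0035 0.0988]
scene2 red [288.     198.0667] [285 197   7   3  15] [-0.0034  0.0569  0.1234]
scene2 red [266.16 213.2 ] [263 211   7   5  25] [-0.0027 -0.0538  0.1234]
scene2 brass [281.0625 213.0804] [274 206  13  15 112] [0.0147 0.0024 0.0988]
top0 red [218.35 190.85] [216 189   7   4  20] cap [-0.0093  0.0567  0.1234] knob [-0.0162  0.0455  0.206 ]
top0 red [236.6857 219.0571] [234 216   7   7  35] cap [-0.0835 -0.0176  0.1234] knob [-0.0857 -0.0239  0.206 ]
top2 red [254.4615 198.6923] [253 197   5   4  13] cap [-0.0105 -0.0585  0.1234] knob [-0.0174 -0.0621  0.206 ]
top2 red [210.5 213.5] [208 211   6   6  32] cap [-0.0832  0.0656  0.1234] knob [-0.0854  0.0539  0.206 ]
w handle bottom row 276 387.15
[-0.0665 -0.0783  0.225 ]
[-0.0717 -0.0718  0.237 ]
[-0.0774 -0.0647  0.25  ]
```

Checks agree that the probe is at rig y = -0.016, by knob and by contact, and the caps put the bore at y = +0.001. Push another 17 mm, then back off.

Call:
{"api": "arm_command", "payload": {
  "increments": [
    [[0.005,0,0],0,1],
    [[0.005,0,0],0,1],
    [[0.004,0,0],0,1],
    [[0.002,0,0],0,1],
    [[0.001,0,0],0,1],
    [[0,0,0],0,1],
    [[0,0,0],0,1]
  ]
}}

```text
clock: 5.7
tool_pos: [0.4215, 0.0416, 0.2124]
tool_rot: [0.781, 0.625, 0.001, 0.0]
force: [-0.5, -0.9, -0.4]
opening: 0.997
```

```bash
python3 - <<'E'
from h import *
import pickle
np.set_printoptions(precision=4,suppress=True)
st=manip.observe();t=manip.snapshot("top");im=manip.snapshot("wrist");cv2.imwrite("pics/w3.png",im);pickle.dump(st,open("st3.pkl","wb"))
print(st["clock"],rig(st["tool_pos"]),RR@st["force"])
p,q=blob(t,(0,140,60),(5,255,255),(190,195,215,225));print(p,q,rig(onz("top",p,.206)),rig(onz("top",p,.214)))
cv2.imwrite("pics/c3.png",np.hstack([cv2.resize(t[150:240,170:300],(400,277),interpolation=2),cv2.resize(im,(369,277))]))
E
```

```text
5.7 [-0.1223 -0.0583  0.2124] [-0.2678 -0.9474 -0.3684]
[204.5588 212.3235] [202 209   6   7  34] [-0.0856  0.0715  0.206 ] [-0.0858  0.0703  0.214 ]
```

View pics/c3.png

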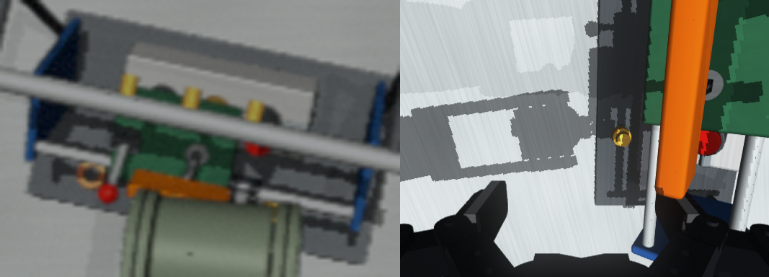

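Call:
{"api": "arm_command", "payload": {
  "increments": [
    [[-0.01,-0.002,0],0,1],
    [[0,-0.0025,-0.02],0,1],
    [[0,-0.0025,-0.025],0,1],
    [[0,0,-0.02],0,1],
    [[0.02,0,0],0,1],
    [[0.025,0,0],0,1],
    [[0.023,0,0],0,1],
    [[0,0,0.008],0,1],
    [[0,0,0.01],0,1],
    [[0,0,0.006],0,1],
    [[0,0,0],0,1]
  ]
}}

```text
clock: 6.9
tool_pos: [0.4258, 0.0985, 0.2515]
tool_rot: [0.781, 0.624, -0.001, -0.001]
force: [-0.3, -0.5, -0.5]
opening: 1.0
```

Call:
{"api": "arm_command", "payload": {
  "increments": [
    [[0,0,0.002],0,1],
    [[0,0,0.002],0,1],
    [[0,0,0.002],0,1],
    [[0,0,0.002],0,1],
    [[0,0,0.002],0,1],
    [[0,0,0],0,1]
  ]
}}

```text
clock: 7.5
tool_pos: [0.4268, 0.0994, 0.243]
tool_rot: [0.781, 0.625, -0.0, -0.0]
force: [-0.1, 0.0, -0.7]
opening: 1.002
```

Call:
{"api": "arm_command", "payload": {
  "increments": [
    [[0,0.001,0.0017],0,1],
    [[0,0.001,0.0017],0,1],
    [[0,0.001,0.0017],0,1],
    [[0,0.001,0.0017],0,1],
    [[0,0.001,0.0017],0,1],
    [[0,0.001,0.0017],0,1]
  ]
}}

```text
clock: 8.1
tool_pos: [0.4331, 0.0981, 0.2332]
tool_rot: [0.781, 0.625, 0.0, 0.0]
force: [-0.5, 0.5, 2.8]
opening: 0.998
```

```bash
python3 - <<'E'
from h import *
np.set_printoptions(precision=4,suppress=True)
st=manip.observe();t=manip.snapshot("top");im=manip.snapshot("wrist");s=manip.snapshot("scene")
print(st["clock"],rig(st["tool_pos"]),RR@st["force"])
cv2.imwrite("pics/c4.png",np.hstack([cv2.resize(s[140:240,220:345],(400,320),interpolation=2),cv2.resize(im,(400,320))]))
E
```

```text
8.1 [-0.1233 -0.0006  0.2332] [-0.5953  0.3851  2.7583]
```

View pics/c4.png

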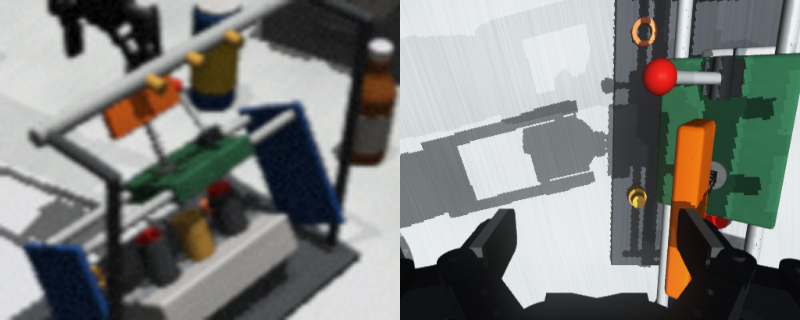

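The finger sits on the handle's top near its middle and is pushing lightly. I'll continue along the bore's axis.

Call:
{"api": "arm_command", "payload": {
  "increments": [
    [[0,0.00106,0.0017],0,1],
    [[0,0.00106,0.0017],0,1],
    [[0,0.00106,0.0017],0,1],
    [[0,0.00106,0.0017],0,1],
    [[0,0.00106,0.0017],0,1],
    [[0,0.00106,0.0017],0,1],
    [[0,0.00106,0.0017],0,1],
    [[0,0.00106,0.0017],0,1],
    [[0,0.00106,0.0017],0,1],
    [[0,0.00106,0.0017],0,1]
  ]
}}

```text
clock: 9.25
tool_pos: [0.4433, 0.0957, 0.216]
tool_rot: [0.781, 0.625, 0.0, 0.0]
force: [-0.2, 0.4, 1.4]
opening: 0.995
```

```bash
python3 - <<'E'
from h import *
np.set_printoptions(precision=4,suppress=True)
st=manip.observe();t=manip.snapshot("top");p,q=blob(t,(0,140,60),(5,255,255),(190,195,215,225));print(p,q[2:],rig(onz("top",p,.206)))
print(st["clock"],rig(st["tool_pos"]),RR@st["force"],st["force"])
E
```

```text
Traceback (most recent call last):
  File "h.py", line 15, in blob
    n,_,st,c=cv2.connectedComponentsWithStats(m);i=1+np.argmax(st[1:,4])
                                                     ~~~~~~~~~^^^^^^^^^^
ValueError: attempt to get argmax of an empty sequence
```

Call:
{"api": "arm_command", "payload": {
  "increments": [
    [[0,0.00053,0.00085],0,1],
    [[0,0.00053,0.00085],0,1],
    [[0,0.00053,0.00085],0,1],
    [[0,0.00053,0.00085],0,1],
    [[0,0.00053,0.00085],0,1],
    [[0,0.00053,0.00085],0,1]
  ]
}}

```text
clock: 9.9
tool_pos: [0.4463, 0.095, 0.211]
tool_rot: [0.781, 0.625, 0.0, 0.0]
force: [-0.6, -0.0, 2.5]
opening: 0.999
```

Call:
{"api": "arm_command", "payload": {
  "increments": [
    [[0,0.00053,0.00085],0,1],
    [[0,0.00053,0.00085],0,1],
    [[0,0.00053,0.00085],0,1],
    [[0,0.00053,0.00085],0,1]
  ]
}}

```text
clock: 10.3
tool_pos: [0.4484, 0.0945, 0.2076]
tool_rot: [0.781, 0.625, 0.0, 0.0]
force: [-0.7, -0.9, 2.3]
opening: 1.003
```

Call:
{"api": "arm_command", "payload": {
  "increments": [
    [[0,0.00053,0.00085],0,1],
    [[0,0.00053,0.00085],0,1],
    [[0,0.00053,0.00085],0,1]
  ]
}}

```text
clock: 10.6
tool_pos: [0.45, 0.0942, 0.205]
tool_rot: [0.781, 0.625, 0.0, 0.0]
force: [-0.4, -0.2, 2.6]
opening: 1.001
```

```bash
python3 - <<'E'
from h import *
im=manip.snapshot("wrist");s=manip.snapshot("scene")
cv2.imwrite("pics/c5.png",np.hstack([cv2.resize(s[150:230,225:325],(400,320),interpolation=2),cv2.resize(im,(400,320))]))
E
```

```text
(no output)
```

View pics/c5.png

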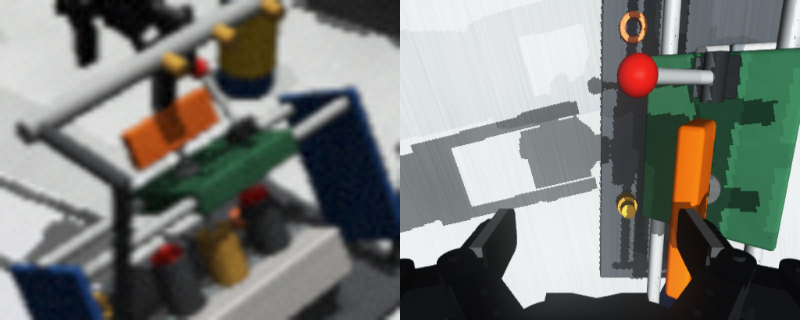

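The handle has come down close to the carriage, with the finger still on its top. I'll go on in 1 mm steps, watching the force.

Call:
{"api": "arm_command", "payload": {
  "increments": [
    [[0,0.00053,0.00085],0,1],
    [[0,0.00053,0.00085],0,1],
    [[0,0.00053,0.00085],0,1]
  ]
}}

```text
clock: 11.0
tool_pos: [0.4514, 0.0939, 0.2024]
tool_rot: [0.781, 0.625, -0.0, -0.0]
force: [-0.4, -1.0, 3.4]
opening: 1.0
```

Call:
{"api": "arm_command", "payload": {
  "increments": [
    [[0,0.00053,0.00085],0,1],
    [[0,0.00053,0.00085],0,1]
  ]
}}

```text
clock: 11.2
tool_pos: [0.4522, 0.0937, 0.2014]
tool_rot: [0.781, 0.625, -0.0, -0.0]
force: [-5.7, -0.4, 10.7]
opening: 0.997
```

Call:
{"api": "arm_command", "payload": {
  "increments": [
    [[0,0.00053,0.00085],0,1],
    [[0,0.00053,0.00085],0,1]
  ]
}}

```text
clock: 11.4
tool_pos: [0.4525, 0.0937, 0.201]
tool_rot: [0.781, 0.625, -0.001, -0.001]
force: [-12.2, -0.0, 20.2]
opening: 0.994
```

Call:
{"api": "arm_command", "payload": {
  "increments": [
    [[0,0.00053,0.00085],0,1],
    [[0,0.00053,0.00085],0,1]
  ]
}}

```text
clock: 11.6
tool_pos: [0.4529, 0.0937, 0.2006]
tool_rot: [0.781, 0.625, -0.001, -0.001]
force: [-18.5, 0.3, 27.6]
opening: 0.999
```

Contact came at about z = 0.2015, 25 mm or so below the mouth, which is in the plunger's range. My queued batch of calls then pressed on to about 33 N, more than I wanted. I'm backing off at once.

Call:
{"api": "arm_command", "payload": {
  "increments": [
    [[0,-0.0025,-0.004],0,1],
    [[0,-0.0025,-0.004],0,1],
    [[0,-0.009,-0.015],0,1],
    [[0,-0.015,-0.02],0,1],
    [[0.01,-0.018,-0.015],0,1],
    [[0.03,-0.01,0],0,1],
    [[0.031,-0.005,0],0,1],
    [[0,0,0],0,1]
  ]
}}

```text
clock: 12.4
tool_pos: [0.409, 0.1786, 0.2549]
tool_rot: [0.78, 0.626, 0.0, -0.001]
force: [-0.8, -0.2, 0.5]
opening: 0.998
```

```bash
python3 - <<'E'
from h import *
import pickle
np.set_printoptions(precision=4,suppress=True)
st=manip.observe();im=manip.snapshot("wrist");s=manip.snapshot("scene");cv2.imwrite("pics/w6.png",im);cv2.imwrite("pics/s6.png",s)
print(st["clock"],rig(st["tool_pos"]),RR@st["force"])
p,q=blob(im,(0,140,60),(5,255,255),(0,0,512,384));print(p,q)
for z in(.2,.21,.22):print(wonz(st,p,z))
h,qq=blob(im,(6,160,90),(16,255,255),(300,0,512,384));print("handle",h,qq)
for y in(qq[1],qq[1]+qq[3]):print(wonz(st,(h[0],y),.205))
cv2.imwrite("pics/c6.png",np.hstack([cv2.resize(s[150:230,225:325],(400,320),interpolation=2),cv2.resize(im,(400,320))]))
E
```

```text
12.4 [-0.1645  0.0727  0.2549] [-0.7328 -0.3926  0.4664]
[388.0264 226.4699] [371 210  35  34 947]
[-0.0814  0.0663  0.2   ]
[-0.0856  0.07    0.21  ]
[-0.0898  0.0738  0.22  ]
handle [432.7432 277.0611] [418 248  31  53 950]
[-0.0549  0.0544  0.205 ]
[-0.0496  0.018   0.205 ]
```

View pics/c6.png

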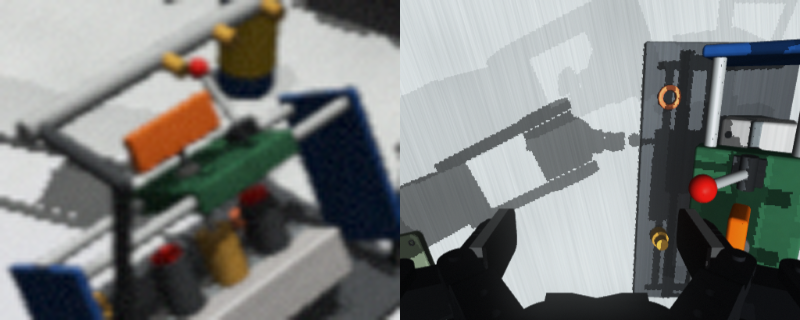

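The probe stayed down. The knob is at rig (-0.086, 0.071, 0.21). Now I'll lower the forward finger on the robot's side of it.

Call:
{"api": "arm_command", "payload": {
  "increments": [
    [[0,-0.003,0.015],0,1],
    [[-0.001,0,0.02],0,1],
    [[0,0,0.02],0,1],
    [[0,0,0.016],0,1],
    [[0,0.004,0],0,1],
    [[0,0.004,0],0,1],
    [[0,0.004,0],0,1],
    [[0,0.004,0],0,1],
    [[0,0.004,-0.001],0,1],
    [[0,0.004,-0.001],0,1]
  ]
}}

```text
clock: 13.5
tool_pos: [0.4212, 0.1723, 0.1864]
tool_rot: [0.78, 0.625, -0.007, -0.008]
force: [-36.3, 7.5, 21.6]
opening: 0.999
```

Call:
{"api": "arm_command", "payload": {
  "increments": [
    [[0,0.004,-0.002],0,1],
    [[0,0.004,-0.002],0,1],
    [[0,0.004,-0.003],0,1],
    [[0,0.004,-0.003],0,1],
    [[0,0.004,-0.003],0,1],
    [[0,0.004,-0.003],0,1],
    [[0,0.003,-0.003],0,1],
    [[0,0.003,-0.003],0,1]
  ]
}}

```text
clock: 14.3
tool_pos: [0.4595, 0.1638, 0.2087]
tool_rot: [0.781, 0.625, 0.0, -0.0]
force: [-0.9, 0.2, -1.5]
opening: 1.0
```

```bash
python3 - <<'E'
from h import *
np.set_printoptions(precision=4,suppress=True)
st=manip.observe();im=manip.snapshot("wrist");s=manip.snapshot("scene")
print(st["clock"],rig(st["tool_pos"]),RR@st["force"])
cv2.imwrite("pics/c7.png",np.hstack([cv2.resize(s[150:230,225:325],(400,320),interpolation=2),cv2.resize(im,(400,320))]))
E
```

```text
14.3 [-0.112   0.0694  0.2087] [-0.9018  0.0321 -1.4969]
```

View pics/c7.png

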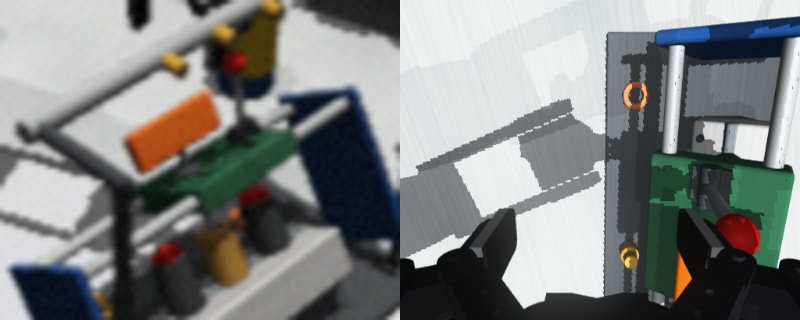

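The lever is mostly over, and the force spike on the way (about 43 N on the fingers) is gone. Push on to the stop in small steps.

Call:
{"api": "arm_command", "payload": {
  "increments": [
    [[0,0.003,0],0,1],
    [[0,0.003,0],0,1],
    [[0,0.002,0],0,1]
  ]
}}

```text
clock: 14.7
tool_pos: [0.4673, 0.1618, 0.2083]
tool_rot: [0.781, 0.625, -0.0, 0.0]
force: [-2.6, -0.3, 1.8]
opening: 1.001
```

Call:
{"api": "arm_command", "payload": {
  "increments": [
    [[0,0.002,0],0,1],
    [[0,0,0],0,1]
  ]
}}

```text
clock: 14.9
tool_pos: [0.4684, 0.1617, 0.2083]
tool_rot: [0.781, 0.625, -0.001, -0.001]
force: [-4.3, -0.0, 2.6]
opening: 1.002
```

Call:
{"api": "arm_command", "payload": {
  "increments": [
    [[0,0.0015,0],0,1],
    [[0,0,0],0,1]
  ]
}}

```text
clock: 15.1
tool_pos: [0.4686, 0.1616, 0.2084]
tool_rot: [0.781, 0.625, -0.002, -0.001]
force: [-9.4, 0.9, 6.2]
opening: 1.001
```

```bash
python3 - <<'E'
from h import *
np.set_printoptions(precision=4,suppress=True)
st=manip.observe();print(st["clock"],rig(st["tool_pos"]),RR@st["force"])
E
```

```text
15.1 [-0.1026  0.0692  0.2084] [-9.3302 -1.1481  6.2217]
```

Call:
{"api": "arm_command", "payload": {
  "increments": [
    [[0,0.0015,0],0,1],
    [[0,0,0],0,1]
  ]
}}

```text
clock: 15.3
tool_pos: [0.4688, 0.1616, 0.2085]
tool_rot: [0.781, 0.625, -0.003, -0.002]
force: [-13.2, 1.8, 8.7]
opening: 1.0
```

Call:
{"api": "arm_command", "payload": {
  "increments": [
    [[0,-0.005,0],0,1],
    [[0,-0.02,0],0,1],
    [[0,-0.04,-0.01],0,1],
    [[0,-0.02,-0.03],0,1],
    [[0,0,-0.03],0,1],
    [[0,0,0],0,1]
  ]
}}

```text
clock: 15.9
tool_pos: [0.3919, 0.1804, 0.2832]
tool_rot: [0.781, 0.625, 0.005, 0.003]
force: [0.9, 0.5, 0.5]
opening: 1.006
```

```bash
python3 - <<'E'
from h import *
np.set_printoptions(precision=4,suppress=True)
st=manip.observe();im=manip.snapshot("wrist");s=manip.snapshot("scene");t=manip.snapshot("top")
print(st["clock"],rig(st["tool_pos"]),RR@st["force"])
p,q=blob(s,(0,140,60),(5,255,255),(270,150,300,180));print(p,q)
pw,qw=blob(im,(0,140,60),(5,255,255),(300,0,512,384));print(pw,qw)
# intersect scene and wrist rays in rig
o,d=ray("scene",p);o=RR@(o-O);d=RR@d;a,e=wray(st,pw)
k=np.linalg.lstsq(np.c_[d,-e],a-o,rcond=None)[0];print("knob",o+d*k[0],a+e*k[1])
cv2.imwrite("pics/c8.png",np.hstack([cv2.resize(s[150:230,225:325],(400,320),interpolation=2),cv2.resize(im,(400,320))]))
E
```

```text
15.9 [-0.1817  0.0707  0.2832] [0.7368 0.6444 0.5267]
[285.1  165.35] [283 163   5   6  20]
[498.8333 220.4059] [484 204  28  33 786]
knob [-0.0377  0.072   0.2392] [-0.0381  0.0715  0.239 ]
```

View pics/c8.png

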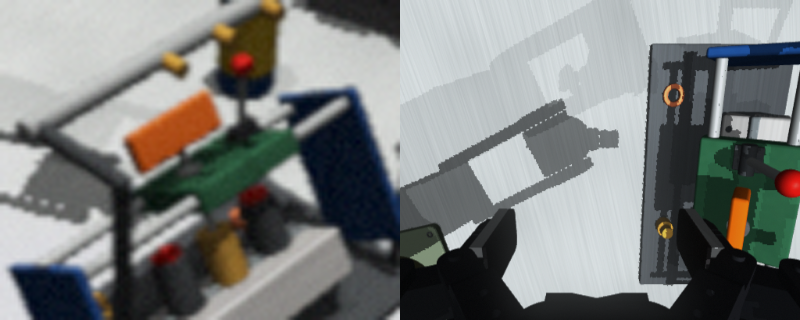

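```bash
python3 -c "
from bench import manip
print(manip.close_job())"
```

```text
the job is handed in; nothing more can be done
None
```

The carriage is over the open brass bore, the probe rests on the plunger and the lever is locked. I handed the job in at about 16 s. The touch was not as gentle as you asked.

**How it was done:** The commands offered no tilt. I kept the tool upright and worked from the robot's side with one finger of the open gripper. That finger pushed the carriage along, pressed the probe down along the bore's lean, and swung the lever over. The gripper then backed off.

**Last checks:**
- **Carriage:** the knob put the probe at rig y of about +0.001 m, and the red caps put the bore in the same place.
- **Probe:** it met a hard stop about 25 mm below the mouth, which is in the plunger's range. I took this from the distance travelled and the jump in force; the tip itself was not seen. The handle stayed down afterwards.
- **Lever:** it reached a firm stop, with about 16 N on the wrist. The knob was seen at rig (-0.038, 0.072, 0.239), within 2 mm of where I expected it locked.
- **At the end:** the wrist force was near zero with nothing touched. The valve holder and seal ring had not moved; I did not look at the other bystanders again.

**Less than clean:**
- **Touch force:** I had queued several moves without checking between them, so the press peaked at about 33 N after contact, before I backed off.
- **Lever force:** the push jammed briefly at the start, with about 43 N on the finger (wrist reading). That is above the 40 N limit for the arm and gripper body, though I believe only the finger was touching.

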